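# Close a twin-screw forming press squarely on its die carrier

## Robot

A 7-joint arm with a two-finger parallel gripper is mounted at the origin on the work surface. World frame = base frame: x ahead of the robot, y to its left, z up, the work surface at z = 0. Lengths are in m, angles in rad, forces in N, time in s.
With the tool pointing down it reaches from about 0.4 to 0.85 m from the base axis. Payload 4.5 kg.
Tool frame: the origin (TCP) lies between the finger pads; the fingertips stand r.tip_reach ahead of it and the grasp point (between the pads) lies 11 mm behind it (r.tip_reach is the distance from the TCP to the fingertips, in m); z points along the fingers, y is the line along which they close (so a half turn about z gives the same grasp; the last joint's range is limited). The gripper opens to 88 mm and grips with 3 to 60 N. Pads are 18 mm wide; open, the fingers measure 123 mm over their backs; the gripper's body (75 mm by 187 mm) begins 45 mm behind the grasp point.
Start: joints at [-1.268, 0.689, -0.195, 1.565, 0.157, 0.902, -0.215], TCP at [0.166, 0.603, 0.247] pointing down, gripper open.
Joint ranges: [-3.01, 3.01], [-0.46, 2.08], [-1.47, 1.51], [0.13, 2.56], [-1, 4.14], [0.04, 2.09], [-2.66, 2.66]. Speed limits (rad/s): [2.57, 2.57, 3.14, 3.14, 3.14, 3.14, 3.14].

## Interface

Orientations are given as a unit quaternion [x, y, z, w].
In Python, from plant import r, vision, workorder gives the robot as it stands.
- The arm moves only by the tool drive_tool, never from a script. Its argument "targets" is a list of rows, each an object of numbers: "tx", "ty", "tz": the shift along the world's x, y, z in units of 0.03 m (1.0 is 0.03 m); "wx", "wy", "wz": the turn, a rotation vector about the world's x, y, z in units of 60 degrees (1.0 is 60 degrees); "claw": the opening, from -1 (shut) to 1 (fully open). A call has exactly 8 rows; each row shifts and turns the commanded pose from where the row before left it; what a row does not reach is not made up. A row lasts 1/10 s, in which the tool goes at most 50 mm and 8.59 degrees, less where a joint would pass 70% of its speed; a pose out of reach is approached as far as the arm can. A call with a number of a shift or a turn outside -1 to 1 is refused whole. A call with a gripper value outside its range is refused whole. The fingers move at their own pace and stop on an object; "force" is the grip in N (left out, the last holds). Time passes only in rows, so rows that do not move let the fingers close, or fill a call up. It gives the time, the measured TCP pose, the force, the opening and the grip force at its end, in the units of the state.
- r.get_state(): the state, without advancing time (a new reading comes with each control period).
- vision.snapshot(name): name is "side" or "top"; returns a dict with "image" (480x640x3 uint8, blue, green, red), "range_z" (480x640 float32, m along the optical axis (not along the pixel's ray), 0 where there is no reading), "K" (3x3 intrinsics, pixels), "dist" ([k1, k2, p1, p2, k3] as OpenCV has them; the pictures are not rectified), "cam_to_world" (4x4, takes a point from camera to world coordinates). Camera axes: x right, y up, looking along -z (the intrinsics and any distortion apply to the point x, -y, -z); pixel columns grow to the right and rows downward; lengths in m; the calibration is good to about 2 mm. A picture is of the moment at which its call begins.
- workorder.finish_job(): hands the job in; it is judged then, once.
The state is a dict: "clock": time; "q": joint angles; "qd": joint speeds; "joint_torque": joint torques, N m; "tool_pos": TCP position; "eef_rot": TCP orientation; "contact_force": force on the tool from outside, world axes, zero at the start; "moment": the same for the moment, N m; "opening": opening from 0.0 (shut) to 1.0 (fully open); "finger_force": force on a finger pad.
Only numpy, scipy, OpenCV 4.12 (cv2) and the standard library are available. Lean on these libraries where they do the work, as an engineer would, in place of code of your own. Each camera call takes 0.05 s, during which the arm holds its last target. There are 200 camera calls.

## Task

Push the loose die carrier home against the stops of the green press, then screw the pressing plate down by turning the two black knobs clockwise in turn, in small steps, so that neither end of the plate ever gets more than 5 mm ahead of the other. Finish with both rubber feet nipped on the copper lands with about 30 N each, never more than 60 N, and let go; leave the things around the press where they are.

Things in the scene. Friction and masses are not known exactly. Their poses are not given: they have to be found in the camera images.
- press: Green twin-screw press fixed to the bench, base plate 170 (x) by 270 (y) by 12 mm, carrying the carrier on top; origin at the centre of its underside, x = the way the carrier is pushed home, y = to the left end, z up. A bridge (36 mm deep, y +-129 mm, top 124 mm up) spans it. Rails with inner faces at y +-79 mm guide the carrier; two stops with front faces at x 68.5 mm end its way.
- carrier: Loose aluminium die carrier, plate 150 (x) by 154 (y) by 10 mm, 0.4 to 0.9 kg, between the press's rails with 2 mm play each side; origin at the centre of its underside, axes as the press. Red upright tab at its front, 12 (x) by 36 (y) mm, centred at x -69 mm, 10 to 40 mm above the origin: push or pinch it. Starts 25 to 50 mm short of home, which is its back edge on the stops.
- die_home (a point): The point of the press where the carrier's origin lies when it is home (press axes).
- land_left: Left copper land on the carrier, 60 by 22 by 14 mm, centred 64 mm to the left of the carrier's middle; origin at the centre of its underside, its top 14 mm higher. The left rubber foot of the plate bears on it.
- land_right: Right copper land on the carrier, the mirror image of the left one, for the right foot.
- platen: Steel pressing plate, 60 by 200 by 16 mm, hung on the screws 85 mm left and right of the press's middle; origin on the LEFT screw's axis, underside, z up. Underside 57 mm above the bench with both knobs at 0. Two rubber feet, 64 mm left and right of its middle, each a spring of 20 N/mm, stand 12 to 15 mm below it: this is uncertain, separately left and right, so their touch must be felt on the knobs.
- platen_left (a point): On the left screw's axis, on the plate's top face (16 mm above its underside).
- platen_right (a point): On the right screw's axis, on the plate's top face. The height difference to platen_left is what must stay below 5 mm; the screws are 170 mm apart.
- knob_left_grip (a point): Middle of the left knob's grip, on its vertical axis, 158 mm above the bench. The knob is a round black cylinder 40 mm in diameter, from 138 to 172 mm above the bench, with a white index line on top; it stays at this height while turning and can be gripped from above at any yaw.
- knob_right_grip (a point): The same of the right knob, 170 mm from the left one.
- knob_left (a joint): Left knob's angle in rad, 0 to 4.5, growing clockwise seen from above; 1 rad lowers the plate's left end by 4 mm. Starts at 0, the plate level; the nip comes between 1.8 and 2.8. Turning takes 0.25 N m of friction, which also holds it where left, plus 0.004 N m per newton of screw load (0.88 of its own foot's load and 0.12 of the other's): 30 N on each foot adds 0.12 N m on each knob.
- knob_right (a joint): The same for the right knob and the right end of the plate.
- bur_block: Orange block 80 by 60 by 45 mm with small burs standing in it, loose; origin at its underside. Leave alone.
- bowl: White ceramic bowl, 76 mm across, 32 mm high, loose. Leave alone.
- bur_stand: White round stand, 76 mm across, 36 mm high, loose. Leave alone.

How it is judged:
On the way:
1. the carrier is home against the stops while the feet are still clear of the lands (x of carrier in the frame of die_home above -0.003 m and contact force between platen and carrier below 0.5 N), for 0.2 s.
At the end, for the whole second after the job is handed in: The carrier is home (within 4 mm of the stops) and at rest, each foot bears on its land with 18 to 45 N, and the plate is level within 0.03 rad (5 mm between the screws) (x of carrier in the frame of die_home above -0.004 m and contact force between platen and land_left between 18 and 45 N and contact force between platen and land_right between 18 and 45 N and angle between platen's own z axis and vertical below 0.03 rad and linear speed of carrier below 0.01 m/s); the robot touches nothing.
It fails at once if the plate is racked: one end more than 6 mm ahead of the other (0.035 rad) (angle between platen's own z axis and vertical above 0.0353 rad).
It fails at once if a land is crushed with more than 65 N (contact force between platen and land_left above 65 N or contact force between platen and land_right above 65 N).
It fails at once if a thing beside the press is moved by more than 20 mm (distance of any of bur_block, bowl, bur_stand from where it was at the start of the episode above 0.02 m).
It also fails if it takes over 72 s, if anything falls off the work surface, if the arm or the gripper's body presses on something with over 40 N, if the wrist force passes 120 N, or if a joint passes its speed limit or range.

## Working session

There is one attempt and no reset: what is moved stays moved. The work goes in short steps, Python scripts to look and compute and a tool call to move; the robot and the scene stay as the last step left them, time stands still between calls to the robot, and variables do not carry over. Pictures are saved under pics/ and viewed, at most 10 in all, crops included, and the job is handed in when it is done.

Besides the shell and the picture viewer there is one more tool, called after "Call:" as name(argument=value, ...) on one line, values as JSON. drive_tool: Moves the arm, as the interface text tells. Its arguments: {"type":"object","properties":{"targets":{"type":"array","items":{"type":"object","properties":{"tx":{"type":"number"},"ty":{"type":"number"},"tz":{"type":"number"},"wx":{"type":"number"},"wy":{"type":"number"},"wz":{"type":"number"},"claw":{"type":"number"}}}},"force":{"type":"number"}},"required":["targets"]}

```bash
mkdir -p pics; ls; python3 - <<'E'
from plant import r, vision, workorder
import cv2,numpy as np
print(r.get_state(), r.tip_reach)
for n in("top","side"):
    s=vision.snapshot(n); cv2.imwrite(f"pics/{n}0.png",s["image"]); np.savez(f"{n}0.npz",**s); print(n,s["K"],s["dist"],s["cam_to_world"])
E
```

```text
pics
{'clock': 0.0, 'q': array([-1.26822033,  0.6900239 , -0.19447217,  1.56632699,  0.15728876,
        0.90248781, -0.21512517]), 'qd': array([ 0.00029004,  0.00070117,  0.00044193, -0.00097243, -0.00116538,
        0.00045393,  0.00037503]), 'joint_torque': array([-7.22923214e-04, -5.27572846e+01, -1.26631591e+00, -1.53437537e+01,
       -5.24405739e-02,  6.46707922e-03,  1.75894606e-04]), 'tool_pos': array([0.16587255, 0.60195277, 0.24588858]), 'eef_rot': array([ 1.33974926e-01,  9.90984286e-01, -9.27779109e-04, -5.16339145e-05]), 'contact_force': array([-0.01019149, -0.23803593,  0.30100555]), 'moment': array([-0.0235879 ,  0.03762211,  0.0306756 ]), 'finger_force': 0.0, 'opening': 1.0016411649752421} 0.008
top [[557.52100599   0.         317.65231937]
 [  0.         557.52100599 242.37095579]
 [  0.           0.           1.        ]] [-0.01041434  0.          0.          0.          0.        ] [[ 0.00844079  0.99819554 -0.05945098  0.47610809]
 [-0.99988818  0.00915913  0.0118208  -0.00255017]
 [ 0.01234399  0.05934455  0.99816123  1.3682487 ]
 [ 0.          0.          0.          1.        ]]
side [[453.94945463   0.         325.27668602]
 [  0.         453.94945463 242.09191557]
 [  0.           0.           1.        ]] [-0.07668479  0.          0.          0.          0.        ] [[ 0.99495047  0.08644325 -0.05100121  0.48256923]
 [-0.09906637  0.76427142 -0.63724018 -0.68428818]
 [-0.01610634  0.63907492  0.76897583  0.93765302]
 [ 0.          0.          0.          1.        ]]
```

View pics/top0.png

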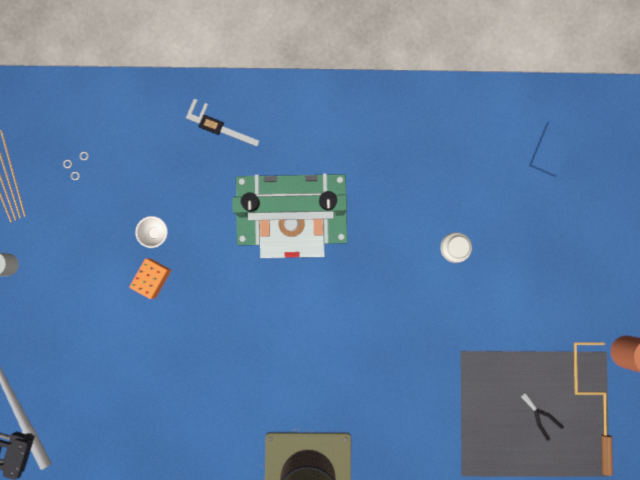

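View pics/side0.png

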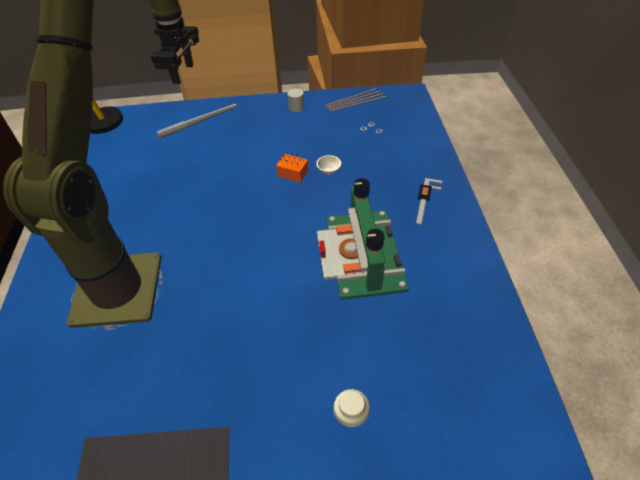

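The top view shows knobs near (250,202) and (328,201), the red tab near (292,255). The blocks lie well left near (150,255) and the stand at (456,248).

```bash
cat > h.py <<'E'
import cv2,numpy as np
def ray(s,uv,z):
    """pixels -> world points on plane z"""
    p=cv2.undistortPoints(np.float64(uv).reshape(-1,1,2),s["K"],s["dist"]).reshape(-1,2)
    T=s["cam_to_world"]; d=np.c_[p[:,0],-p[:,1],-np.ones(len(p))]@T[:3,:3].T
    return T[:3,3]+d*((z-T[2,3])/d[:,2])[:,None]
def red(s):
    h=cv2.cvtColor(s["image"],cv2.COLOR_BGR2HSV)
    return ((h[...,0]<5)|(h[...,0]>174))&(h[...,1]>180)&(h[...,2]>80)
def blobs(m,lo=20):
    n,l,st,c=cv2.connectedComponentsWithStats(m.astype(np.uint8))
    return [(st[i],c[i],l==i) for i in range(1,n) if st[i][4]>=lo]
E
python3 - <<'E'
from h import *
s=dict(np.load("top0.npz")); v=s["image"].max(2); roi=np.zeros((480,640),bool); roi[150:280,220:360]=1
for st,c,l in blobs((v<50)&roi,60):
    (u,w),rad=cv2.minEnclosingCircle(np.argwhere(l)[:,::-1].astype(np.float32)); print("dark",st,c,(u,w,rad),ray(s,[(u,w)],.172))
for st,c,l in blobs(red(s)&roi,20): print("red",st,ray(s,[c],.052))
for st,c,l in blobs((cv2.cvtColor(s["image"],cv2.COLOR_BGR2HSV)[...,0]>60)&(cv2.cvtColor(s["image"],cv2.COLOR_BGR2HSV)[...,0]<90)&(s["image"][...,1]>60)&roi,100): print("green",st)
# point at pixels by depth: knob tops
for p in [(250,198),(328,197),(291,205),(291,255),(244,209)]: print(p,s["range_z"][p[1],p[0]])
h=s["range_z"]; vv,uu=np.mgrid[150:280,220:360]
p=cv2.undistortPoints(np.c_[uu.ravel(),vv.ravel()].astype(float).reshape(-1,1,2),s["K"],s["dist"]).reshape(-1,2)
z=h[150:280,220:360].ravel(); P=(np.c_[p[:,0]*z,-p[:,1]*z,-z])@s["cam_to_world"][:3,:3].T+s["cam_to_world"][:3,3]
Z=P[:,2]
k=Z>.15
for sd in (P[:,1]>.06,P[:,1]<.06):
    q=P[k&sd]; print("knob depth",q.mean(0),q.min(0),q.max(0),len(q))
b=(Z>.115)&(Z<.132); print("bridge",cv2.minAreaRect(P[b][:,:2].astype(np.float32)),P[b].mean(0))
s=dict(np.load("side0.npz"))
for st,c,l in blobs(red(s)): print("sidered",st,c)
E
```

```text
dark [242 193  17  18 125] [250.464 200.384] (249.77999877929688, 201.77999877929688, 8.909467697143555) [[0.63368596 0.13037109 0.172     ]]
dark [320 192  16  17 102] [328.3627451  197.94117647] (328.0903625488281, 200.15060424804688, 8.371419906616211) [[ 0.63891667 -0.03849231  0.172     ]]
green [ 233  174  114   83 6647]
(250, 198) 1.2040014
(328, 197) 1.2039207
(291, 205) 1.2536138
(291, 255) 1.3123395
(244, 209) 1.2219958
knob depth [0.63464195 0.13153099 0.17065221] [0.61548108 0.11251106 0.15084829] [0.65516913 0.15203607 0.17927551] 279
knob depth [ 0.60803019 -0.03062371  0.40059974] [ 0.47610809 -0.055804    0.15011528] [ 0.65950877 -0.00255017  1.3682487 ] 343
bridge ((0.6380652189254761, 0.04782894253730774), (0.03700147941708565, 0.25747552514076233), 1.9187408685684204) [0.63671238 0.046891   0.12269898]
sidered [320 241   5  15  52] [321.75       247.63461538]
```

```bash
python3 - <<'E'
from h import *
s=dict(np.load("top0.npz")); im=s["image"].astype(int)
print(im[248:262:2,285:300:5])
m=(im[...,2]>im[...,1]*2)&(im[...,2]>im[...,0]*2)&(im[...,2]>70); m[:245]=0;m[265:]=0;m[:,:270]=0;m[:,315:]=0
for st,c,l in blobs(m,10): print("red",st,c,ray(s,[c,(st[0],c[1]),(st[0]+st[2],c[1]),(c[0],st[1]-.5),(c[0],st[1]+st[3]-.5)],.052))
E
```

```text
[[[215 218 210]
  [213 216 209]
  [214 217 210]]

 [[216 220 212]
  [214 217 211]
  [210 214 206]]

 [[117 121 185]
  [102 105 190]
  [ 89  94 190]]

 [[ 74  78 202]
  [ 64  66 200]
  [ 59  62 198]]

 [[110 107 199]
  [ 79  73 197]
  [ 85  76 192]]

 [[171 118  81]
  [169 115  77]
  [171 116  76]]

 [[174 117  70]
  [176 118  72]
  [176 120  74]]]
red [285 252  14   5  57] [291.73684211 254.31578947] [[0.5256932  0.04281068 0.052     ]
 [0.52555119 0.05870609 0.052     ]
 [0.52584625 0.02566875 0.052     ]
 [0.53234603 0.04288507 0.052     ]
 [0.52053531 0.04275303 0.052     ]]
```

Call:
drive_tool(targets=[{"tx": 0.6, "ty": -0.95, "wz": 0.14, "claw": -1}, {"tx": 0.6, "ty": -0.95, "wz": 0.145, "claw": -1}, {"tx": 0.6, "ty": -0.95, "claw": -1}, {"tx": 0.6, "ty": -0.95, "claw": -1}, {"tx": 0.6, "ty": -0.95, "claw": -1}, {"tx": 0.6, "ty": -0.95, "claw": -1}, {"tx": 0.6, "ty": -0.95, "claw": -1}, {"tx": 0.6, "ty": -0.95, "claw": -1}], force=20)

```text
validation failed for argument at $.ta...
```

Call:
drive_tool(targets=[{"tx": 0.6, "ty": -0.95, "tz": 0, "wx": 0, "wy": 0, "wz": 0.14, "claw": -1}, {"tx": 0.6, "ty": -0.95, "tz": 0, "wx": 0, "wy": 0, "wz": 0.14, "claw": -1}, {"tx": 0.6, "ty": -0.95, "tz": 0, "wx": 0, "wy": 0, "wz": 0, "claw": -1}, {"tx": 0.6, "ty": -0.95, "tz": 0, "wx": 0, "wy": 0, "wz": 0, "claw": -1}, {"tx": 0.6, "ty": -0.95, "tz": 0, "wx": 0, "wy": 0, "wz": 0, "claw": -1}, {"tx": 0.6, "ty": -0.95, "tz": 0, "wx": 0, "wy": 0, "wz": 0, "claw": -1}, {"tx": 0.6, "ty": -0.95, "tz": 0, "wx": 0, "wy": 0, "wz": 0, "claw": -1}, {"tx": 0.6, "ty": -0.95, "tz": 0, "wx": 0, "wy": 0, "wz": 0, "claw": -1}], force=20)

```text
clock: 0.9
tool_pos: [0.3105, 0.3731, 0.2465]
eef_rot: [-0.012, 1.0, -0.0, -0.0]
contact_force: [0.8, 0.5, -0.5]
opening: 0.298
finger_force: 0.0
```

Call:
drive_tool(targets=[{"tx": 0.5, "ty": -1, "tz": 0, "wx": 0, "wy": 0, "wz": 0, "claw": -1}, {"tx": 0.5, "ty": -1, "tz": 0, "wx": 0, "wy": 0, "wz": 0, "claw": -1}, {"tx": 0.5, "ty": -1, "tz": 0, "wx": 0, "wy": 0, "wz": 0, "claw": -1}, {"tx": 0.5, "ty": -1, "tz": -0.5, "wx": 0, "wy": 0, "wz": 0, "claw": -1}, {"tx": 0.5, "ty": -1, "tz": -0.5, "wx": 0, "wy": 0, "wz": 0, "claw": -1}, {"tx": 0.5, "ty": -1, "tz": -0.5, "wx": 0, "wy": 0, "wz": 0, "claw": -1}, {"tx": 0.5, "ty": -1, "tz": -0.5, "wx": 0, "wy": 0, "wz": 0, "claw": -1}, {"tx": 0.5, "ty": -1, "tz": -0.5, "wx": 0, "wy": 0, "wz": 0, "claw": -1}])

```text
clock: 1.7
tool_pos: [0.4304, 0.1334, 0.1711]
eef_rot: [-0.012, 1.0, 0.0, -0.0]
contact_force: [1.1, 0.1, -0.4]
opening: 0.005
finger_force: 0.0
```

Call:
drive_tool(targets=[{"tx": 0.5, "ty": -1, "tz": -0.5, "wx": 0, "wy": 0, "wz": 0, "claw": -1}, {"tx": 0.5, "ty": -1, "tz": -0.5, "wx": 0, "wy": 0, "wz": 0, "claw": -1}, {"tx": 0.5, "ty": -1, "tz": -0.5, "wx": 0, "wy": 0, "wz": 0, "claw": -1}, {"tx": 0, "ty": 0, "tz": -0.8, "wx": 0, "wy": 0, "wz": 0, "claw": -1}, {"tx": 0, "ty": 0, "tz": -0.8, "wx": 0, "wy": 0, "wz": 0, "claw": -1}, {"tx": 0, "ty": 0, "tz": -0.8, "wx": 0, "wy": 0, "wz": 0, "claw": -1}, {"tx": 0, "ty": 0, "tz": 0, "wx": 0, "wy": 0, "wz": 0, "claw": -1}, {"tx": 0, "ty": 0, "tz": 0, "wx": 0, "wy": 0, "wz": 0, "claw": -1}])

```text
clock: 2.5
tool_pos: [0.4747, 0.0446, 0.0547]
eef_rot: [-0.012, 1.0, -0.0, -0.001]
contact_force: [-0.4, -0.3, 0.6]
opening: 0.008
finger_force: 0.0
```

Call:
drive_tool(targets=[{"tx": 0, "ty": 0, "tz": -0.55, "wx": 0, "wy": 0, "wz": 0, "claw": -1}, {"tx": 0.5, "ty": 0, "tz": 0, "wx": 0, "wy": 0, "wz": 0, "claw": -1}, {"tx": 0.4, "ty": 0, "tz": 0, "wx": 0, "wy": 0, "wz": 0, "claw": -1}, {"tx": 0.2, "ty": 0, "tz": 0, "wx": 0, "wy": 0, "wz": 0, "claw": -1}, {"tx": 0.2, "ty": 0, "tz": 0, "wx": 0, "wy": 0, "wz": 0, "claw": -1}, {"tx": 0.2, "ty": 0, "tz": 0, "wx": 0, "wy": 0, "wz": 0, "claw": -1}, {"tx": 0.2, "ty": 0, "tz": 0, "wx": 0, "wy": 0, "wz": 0, "claw": -1}, {"tx": 0.2, "ty": 0, "tz": 0, "wx": 0, "wy": 0, "wz": 0, "claw": -1}])

```text
clock: 3.3
tool_pos: [0.5279, 0.044, 0.0384]
eef_rot: [-0.013, 1.0, -0.001, -0.004]
contact_force: [-6.9, -0.3, 6.2]
opening: 0.001
finger_force: 3.6
```

Call:
drive_tool(targets=[{"tx": 0.1, "ty": 0, "tz": 0, "wx": 0, "wy": 0, "wz": 0, "claw": -1}, {"tx": 0.1, "ty": 0, "tz": 0, "wx": 0, "wy": 0, "wz": 0, "claw": -1}, {"tx": 0.1, "ty": 0, "tz": 0, "wx": 0, "wy": 0, "wz": 0, "claw": -1}, {"tx": 0.1, "ty": 0, "tz": 0, "wx": 0, "wy": 0, "wz": 0, "claw": -1}, {"tx": 0.06, "ty": 0, "tz": 0, "wx": 0, "wy": 0, "wz": 0, "claw": -1}, {"tx": 0.05, "ty": 0, "tz": 0, "wx": 0, "wy": 0, "wz": 0, "claw": -1}, {"tx": 0.05, "ty": 0, "tz": 0, "wx": 0, "wy": 0, "wz": 0, "claw": -1}, {"tx": 0.05, "ty": 0, "tz": 0, "wx": 0, "wy": 0, "wz": 0, "claw": -1}])

```text
clock: 4.1
tool_pos: [0.5459, 0.0439, 0.0384]
eef_rot: [-0.013, 1.0, -0.001, -0.004]
contact_force: [-8.2, 0.0, 6.5]
opening: 0.004
finger_force: 3.9
```

Call:
drive_tool(targets=[{"tx": 0.05, "ty": 0, "tz": 0, "wx": 0, "wy": 0, "wz": 0, "claw": -1}, {"tx": 0.05, "ty": 0, "tz": 0, "wx": 0, "wy": 0, "wz": 0, "claw": -1}, {"tx": 0.05, "ty": 0, "tz": 0, "wx": 0, "wy": 0, "wz": 0, "claw": -1}, {"tx": 0.05, "ty": 0, "tz": 0, "wx": 0, "wy": 0, "wz": 0, "claw": -1}, {"tx": 0, "ty": 0, "tz": 0, "wx": 0, "wy": 0, "wz": 0, "claw": -1}, {"tx": 0, "ty": 0, "tz": 0, "wx": 0, "wy": 0, "wz": 0, "claw": -1}, {"tx": 0, "ty": 0, "tz": 0, "wx": 0, "wy": 0, "wz": 0, "claw": -1}, {"tx": 0, "ty": 0, "tz": 0, "wx": 0, "wy": 0, "wz": 0, "claw": -1}])

```text
clock: 4.9
tool_pos: [0.5493, 0.0439, 0.0383]
eef_rot: [-0.013, 1.0, -0.001, -0.006]
contact_force: [-12.6, 0.5, 9.1]
opening: 0.005
finger_force: 6.0
```

Call:
drive_tool(targets=[{"tx": 0.1, "ty": 0, "tz": 0, "wx": 0, "wy": 0, "wz": 0, "claw": -1}, {"tx": 0.1, "ty": 0, "tz": 0, "wx": 0, "wy": 0, "wz": 0, "claw": -1}, {"tx": 0.1, "ty": 0, "tz": 0, "wx": 0, "wy": 0, "wz": 0, "claw": -1}, {"tx": 0, "ty": 0, "tz": 0, "wx": 0, "wy": 0, "wz": 0, "claw": -1}, {"tx": 0, "ty": 0, "tz": 0, "wx": 0, "wy": 0, "wz": 0, "claw": -1}, {"tx": 0, "ty": 0, "tz": 0, "wx": 0, "wy": 0, "wz": 0, "claw": -1}, {"tx": 0, "ty": 0, "tz": 0, "wx": 0, "wy": 0, "wz": 0, "claw": -1}, {"tx": 0, "ty": 0, "tz": 0, "wx": 0, "wy": 0, "wz": 0, "claw": -1}])

```text
clock: 5.7
tool_pos: [0.5494, 0.0436, 0.0377]
eef_rot: [-0.014, 1.0, -0.003, -0.015]
contact_force: [-27.7, 2.3, 21.9]
opening: 0.001
finger_force: 14.1
```

```bash
python3 - <<'E'
from plant import vision,r
from h import *
print(r.get_state()["moment"])
s=vision.snapshot("side"); cv2.imwrite("pics/side1.png",cv2.resize(s["image"][180:310,270:430],None,fx=4.5,fy=4.5))
E
```

```text
[ 0.37248211  5.31794808 -0.01014066]
```

View pics/side1.png

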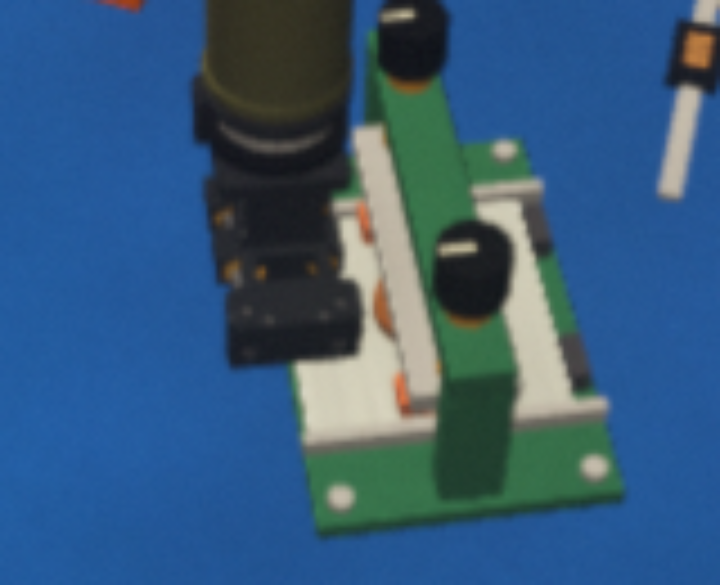

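The carrier's back edge sits on the dark stops (around (540,220) and (575,350) in the crop), so it is home. Backing off and rising.

Call:
drive_tool(targets=[{"tx": -0.5, "ty": 0, "tz": 0, "wx": 0, "wy": 0, "wz": 0, "claw": -1}, {"tx": -0.5, "ty": 0, "tz": 0, "wx": 0, "wy": 0, "wz": 0, "claw": -1}, {"tx": -0.5, "ty": 0, "tz": 0.6, "wx": 0, "wy": 0, "wz": 0, "claw": -1}, {"tx": -0.3, "ty": 0, "tz": 1, "wx": 0, "wy": 0, "wz": 0, "claw": -1}, {"tx": 0, "ty": 0.3, "tz": 1, "wx": 0, "wy": 0, "wz": 0, "claw": 0}, {"tx": 0, "ty": 0.3, "tz": 1, "wx": 0, "wy": 0, "wz": 0, "claw": 1}, {"tx": 0, "ty": 0.3, "tz": 1, "wx": 0, "wy": 0, "wz": 0, "claw": 1}, {"tx": 0, "ty": 0, "tz": 1, "wx": 0, "wy": 0, "wz": 0, "claw": 1}])

```text
clock: 6.55
tool_pos: [0.5108, 0.0731, 0.2081]
eef_rot: [-0.013, 1.0, 0.001, 0.0]
contact_force: [0.0, -0.6, 0.0]
opening: 0.345
finger_force: 0.0
```

```bash
python3 - <<'E'
from plant import r
s=r.get_state(); print(s["q"],s["tool_pos"],s["moment"],s["contact_force"])
E
```

```text
[ 0.01109151  0.62316893 -0.38856539  1.92759594  0.36754956  0.65950189
  0.99258173] [0.51075966 0.07312365 0.20810096] [-0.03172225 -0.06898699 -0.03073772] [ 0.02302985 -0.626066    0.00366825]
```

Call:
drive_tool(targets=[{"tx": 0, "ty": 0, "tz": 0, "wx": 0, "wy": 0, "wz": 0.14, "claw": 1}, {"tx": 0.6, "ty": 0.28, "tz": 0, "wx": 0, "wy": 0, "wz": 0.14, "claw": 1}, {"tx": 0.6, "ty": 0.28, "tz": 0, "wx": 0, "wy": 0, "wz": 0.14, "claw": 1}, {"tx": 0.6, "ty": 0.28, "tz": 0, "wx": 0, "wy": 0, "wz": 0.14, "claw": 1}, {"tx": 0.6, "ty": 0.28, "tz": 0, "wx": 0, "wy": 0, "wz": 0.14, "claw": 1}, {"tx": 0.6, "ty": 0.28, "tz": 0, "wx": 0, "wy": 0, "wz": 0.14, "claw": 1}, {"tx": 0.6, "ty": 0.28, "tz": 0, "wx": 0, "wy": 0, "wz": 0.14, "claw": 1}, {"tx": 0.5, "ty": 0.28, "tz": 0, "wx": 0, "wy": 0, "wz": 0.14, "claw": 1}])

```text
clock: 7.35
tool_pos: [0.6348, 0.1302, 0.2065]
eef_rot: [-0.566, 0.825, -0.0, -0.0]
contact_force: [0.4, 0.1, -0.2]
opening: 0.998
finger_force: 0.0
```

```bash
cat > st.py <<'E'
from plant import r
from scipy.spatial.transform import Rotation as R
import numpy as np
s=r.get_state(); m=R.from_quat(s["eef_rot"]).as_matrix()
print("t",s["clock"],"pos",s["tool_pos"].round(4),"yawY",round(np.arctan2(m[1,1],m[0,1]),4),"q7",s["q"][6].round(3),"M",s["moment"].round(3),"F",s["contact_force"].round(1),"op",round(s["opening"],3),s["finger_force"], "tau7",s["joint_torque"][6].round(3))
E
python3 st.py; python3 - <<'E'
from plant import vision
from h import *
s=vision.snapshot("top"); cv2.imwrite("pics/top1.png",cv2.resize(s["image"][150:270,220:360],None,fx=5,fy=5))
E
```

```text
t 7.35 pos [0.6348 0.1302 0.2065] yawY 2.7737 q7 1.983 M [0.064 0.035 0.017] F [ 0.4  0.1 -0.2] op 0.998 0.0 tau7 -1.393
```

View pics/top1.png

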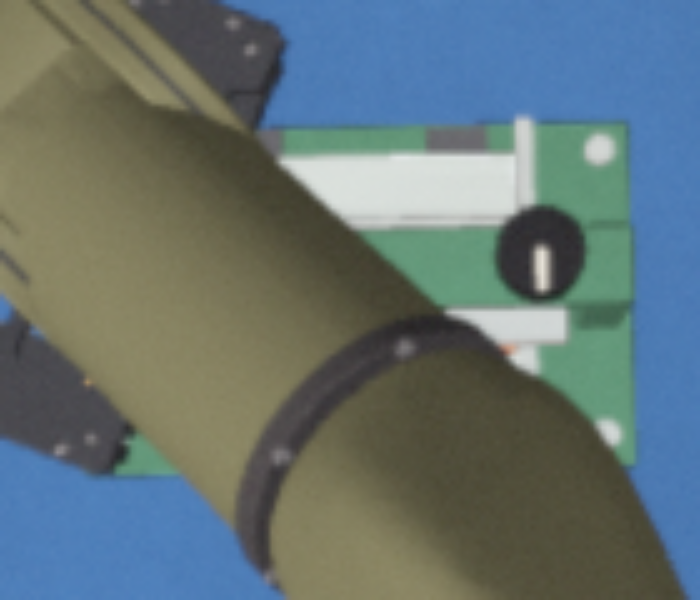

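Call:
drive_tool(targets=[{"tx": 0, "ty": 0.02, "tz": -0.7, "wx": 0, "wy": 0, "wz": 0, "claw": 0.3}, {"tx": 0, "ty": 0, "tz": -0.7, "wx": 0, "wy": 0, "wz": 0, "claw": 0.3}, {"tx": 0, "ty": 0, "tz": -0.58, "wx": 0, "wy": 0, "wz": 0, "claw": 0.3}, {"tx": 0, "ty": 0, "tz": 0, "wx": 0, "wy": 0, "wz": 0, "claw": -1}, {"tx": 0, "ty": 0, "tz": 0, "wx": 0, "wy": 0, "wz": 0, "claw": -1}, {"tx": 0, "ty": 0, "tz": 0, "wx": 0, "wy": 0, "wz": 0, "claw": -1}, {"tx": 0, "ty": 0, "tz": 0, "wx": 0, "wy": 0, "wz": 0, "claw": -1}, {"tx": 0, "ty": 0, "tz": 0, "wx": 0, "wy": 0, "wz": 0, "claw": -1}], force=40)

```text
clock: 8.2
tool_pos: [0.6381, 0.1296, 0.1479]
eef_rot: [-0.563, 0.827, -0.002, 0.003]
contact_force: [7.7, -2.2, -6.0]
opening: 0.444
finger_force: 40.0
```

```bash
python3 st.py
```

```text
t 8.2 pos [0.6381 0.1296 0.1479] yawY 2.7657 q7 1.927 M [-0.119 -1.431  0.05 ] F [ 7.7 -2.2 -6. ] op 0.444 40.00945519655943 tau7 -0.09
```

Call:
drive_tool(targets=[{"tx": 0.12, "ty": -0.04, "tz": 0, "wx": 0, "wy": 0, "wz": -0.1, "claw": -1}, {"tx": 0, "ty": 0, "tz": 0, "wx": 0, "wy": 0, "wz": -0.12, "claw": -1}, {"tx": 0, "ty": 0, "tz": 0, "wx": 0, "wy": 0, "wz": -0.12, "claw": -1}, {"tx": 0, "ty": 0, "tz": 0, "wx": 0, "wy": 0, "wz": -0.12, "claw": -1}, {"tx": 0, "ty": 0, "tz": 0, "wx": 0, "wy": 0, "wz": -0.12, "claw": -1}, {"tx": 0, "ty": 0, "tz": 0, "wx": 0, "wy": 0, "wz": -0.12, "claw": -1}, {"tx": 0, "ty": 0, "tz": 0, "wx": 0, "wy": 0, "wz": -0.1, "claw": -1}, {"tx": 0, "ty": 0, "tz": 0, "wx": 0, "wy": 0, "wz": -0.08, "claw": -1}], force=50)

```text
clock: 9.0
tool_pos: [0.637, 0.131, 0.1478]
eef_rot: [-0.136, 0.991, 0.001, -0.0]
contact_force: [-2.4, 2.3, -0.6]
opening: 0.446
finger_force: 50.0
```

```bash
python3 st.py
```

```text
t 9.0 pos [0.637  0.131  0.1478] yawY 1.8442 q7 1.181 M [0.262 0.498 0.161] F [-2.4  2.3 -0.6] op 0.446 49.9980615824461 tau7 0.344
```

Call:
drive_tool(targets=[{"tx": 0, "ty": 0, "tz": 0, "wx": 0, "wy": 0, "wz": 0, "claw": 0.4}, {"tx": 0, "ty": 0, "tz": 0, "wx": 0, "wy": 0, "wz": 0, "claw": 0.4}, {"tx": 0, "ty": 0, "tz": 0, "wx": 0, "wy": 0, "wz": 0, "claw": 0.4}, {"tx": 0, "ty": 0, "tz": 0.8, "wx": 0, "wy": 0, "wz": 0.1, "claw": 0.4}, {"tx": 0, "ty": 0, "tz": 0.8, "wx": 0, "wy": 0, "wz": 0.12, "claw": 0.4}, {"tx": 0, "ty": -0.9, "tz": 0, "wx": 0, "wy": 0, "wz": 0.12, "claw": 0.4}, {"tx": 0, "ty": -1, "tz": 0, "wx": 0, "wy": 0, "wz": 0.12, "claw": 0.4}, {"tx": 0, "ty": -1, "tz": 0, "wx": 0, "wy": 0, "wz": 0.12, "claw": 0.4}])

```text
clock: 9.8
tool_pos: [0.6383, 0.0418, 0.1954]
eef_rot: [-0.43, 0.903, -0.0, 0.001]
contact_force: [0.2, -0.4, -0.4]
opening: 0.703
finger_force: 0.0
```

```bash
python3 st.py
```

```text
t 9.8 pos [0.6383 0.0418 0.1954] yawY 2.4603 q7 1.83 M [-0.031  0.078 -0.021] F [ 0.2 -0.4 -0.4] op 0.703 0.0 tau7 -1.531
```

Call:
drive_tool(targets=[{"tx": 0.1, "ty": -0.9, "tz": 0, "wx": 0, "wy": 0, "wz": 0, "claw": 0.4}, {"tx": 0, "ty": -0.9, "tz": 0, "wx": 0, "wy": 0, "wz": 0, "claw": 0.4}, {"tx": 0, "ty": -0.88, "tz": 0, "wx": 0, "wy": 0, "wz": 0, "claw": 0.4}, {"tx": 0, "ty": 0, "tz": -0.8, "wx": 0, "wy": 0, "wz": 0, "claw": 0.4}, {"tx": 0, "ty": 0, "tz": -0.8, "wx": 0, "wy": 0, "wz": 0, "claw": 0.1}, {"tx": 0, "ty": 0, "tz": 0, "wx": 0, "wy": 0, "wz": 0, "claw": -1}, {"tx": 0, "ty": 0, "tz": 0, "wx": 0, "wy": 0, "wz": 0, "claw": -1}, {"tx": 0, "ty": 0, "tz": 0, "wx": 0, "wy": 0, "wz": 0, "claw": -1}])

```text
clock: 10.6
tool_pos: [0.6423, -0.0402, 0.1469]
eef_rot: [-0.427, 0.904, -0.002, 0.0]
contact_force: [5.3, -4.1, -10.6]
opening: 0.447
finger_force: 50.0
```

```bash
python3 st.py
```

```text
t 10.6 pos [ 0.6423 -0.0402  0.1469] yawY 2.4526 q7 1.908 M [-0.638 -0.892  0.006] F [  5.3  -4.1 -10.6] op 0.447 50.00016901642084 tau7 -0.031
```

Call:
drive_tool(targets=[{"tx": 0.04, "ty": -0.03, "tz": 0.04, "wx": 0, "wy": 0, "wz": -0.14, "claw": -1}, {"tx": 0, "ty": 0, "tz": 0, "wx": 0, "wy": 0, "wz": -0.14, "claw": -1}, {"tx": 0, "ty": 0, "tz": 0, "wx": 0, "wy": 0, "wz": -0.14, "claw": -1}, {"tx": 0, "ty": 0, "tz": 0, "wx": 0, "wy": 0, "wz": -0.14, "claw": -1}, {"tx": 0, "ty": 0, "tz": 0, "wx": 0, "wy": 0, "wz": -0.14, "claw": -1}, {"tx": 0, "ty": 0, "tz": 0, "wx": 0, "wy": 0, "wz": -0.14, "claw": -1}, {"tx": 0, "ty": 0, "tz": 0, "wx": 0, "wy": 0, "wz": -0.14, "claw": -1}, {"tx": 0, "ty": 0, "tz": 0, "wx": 0, "wy": 0, "wz": -0.14, "claw": -1}])

```text
clock: 11.4
tool_pos: [0.6416, -0.0377, 0.1469]
eef_rot: [0.146, 0.989, 0.001, -0.001]
contact_force: [3.4, 0.8, -15.7]
opening: 0.443
finger_force: 50.0
```

```bash
python3 st.py
```

```text
t 11.4 pos [ 0.6416 -0.0377  0.1469] yawY 1.2775 q7 0.98 M [ 0.094 -0.64   0.273] F [  3.4   0.8 -15.7] op 0.443 49.992616921663284 tau7 0.918
```

Call:
drive_tool(targets=[{"tx": 0, "ty": 0, "tz": -0.06, "wx": 0, "wy": 0, "wz": -0.03, "claw": -1}, {"tx": 0, "ty": 0, "tz": 0, "wx": 0, "wy": 0, "wz": -0.03, "claw": -1}, {"tx": 0, "ty": 0, "tz": 0, "wx": 0, "wy": 0, "wz": -0.03, "claw": -1}, {"tx": 0, "ty": 0, "tz": 0, "wx": 0, "wy": 0, "wz": -0.03, "claw": -1}, {"tx": 0, "ty": 0, "tz": 0, "wx": 0, "wy": 0, "wz": -0.03, "claw": -1}, {"tx": 0, "ty": 0, "tz": 0, "wx": 0, "wy": 0, "wz": -0.03, "claw": -1}, {"tx": 0, "ty": 0, "tz": 0, "wx": 0, "wy": 0, "wz": -0.03, "claw": -1}, {"tx": 0, "ty": 0, "tz": 0, "wx": 0, "wy": 0, "wz": -0.03, "claw": -1}])

```text
clock: 12.2
tool_pos: [0.642, -0.0372, 0.1467]
eef_rot: [0.268, 0.963, 0.001, -0.0]
contact_force: [-3.2, 4.0, 1.5]
opening: 0.444
finger_force: 50.0
```

```bash
python3 st.py; python3 -c "
from plant import vision
vision.snapshot('side')"; python3 st.py
```

```text
t 12.2 pos [ 0.642  -0.0372  0.1467] yawY 1.0284 q7 0.791 M [0.767 0.78  0.279] F [-3.2  4.   1.5] op 0.444 49.997899141162634 tau7 0.013
t 12.25 pos [ 0.642  -0.0372  0.1467] yawY 1.027 q7 0.79 M [0.815 0.805 0.135] F [-4.1  4.5  1.4] op 0.445 49.99869514256716 tau7 -0.153
```

Call:
drive_tool(targets=[{"tx": 0, "ty": 0, "tz": 0, "wx": 0, "wy": 0, "wz": 0, "claw": 0.4}, {"tx": 0, "ty": 0, "tz": 0, "wx": 0, "wy": 0, "wz": 0, "claw": 0.4}, {"tx": 0, "ty": 0, "tz": 0, "wx": 0, "wy": 0, "wz": 0, "claw": 0.4}, {"tx": 0, "ty": 0, "tz": 0.8, "wx": 0, "wy": 0, "wz": 0.1, "claw": 0.4}, {"tx": 0, "ty": 0, "tz": 0.8, "wx": 0, "wy": 0, "wz": 0.14, "claw": 0.4}, {"tx": -0.1, "ty": 0.9, "tz": 0, "wx": 0, "wy": 0, "wz": 0.14, "claw": 0.4}, {"tx": 0, "ty": 1, "tz": 0, "wx": 0, "wy": 0, "wz": 0.14, "claw": 0.4}, {"tx": 0, "ty": 1, "tz": 0, "wx": 0, "wy": 0, "wz": 0.14, "claw": 0.4}])

```text
clock: 13.05
tool_pos: [0.6398, 0.0483, 0.1949]
eef_rot: [-0.077, 0.997, -0.0, 0.001]
contact_force: [1.1, -0.5, 0.2]
opening: 0.702
finger_force: 0.0
```

```bash
python3 st.py
```

```text
t 13.05 pos [0.6398 0.0483 0.1949] yawY 1.7245 q7 1.227 M [ 0.072  0.002 -0.049] F [ 1.1 -0.5  0.2] op 0.702 0.0 tau7 -0.781
```

Call:
drive_tool(targets=[{"tx": -0.08, "ty": 0.9, "tz": 0, "wx": 0, "wy": 0, "wz": 0.14, "claw": 0.4}, {"tx": 0, "ty": 0.9, "tz": 0, "wx": 0, "wy": 0, "wz": 0.14, "claw": 0.4}, {"tx": 0, "ty": 0.9, "tz": 0, "wx": 0, "wy": 0, "wz": 0.14, "claw": 0.4}, {"tx": 0, "ty": 0, "tz": -0.8, "wx": 0, "wy": 0, "wz": 0, "claw": 0.4}, {"tx": 0, "ty": 0, "tz": -0.8, "wx": 0, "wy": 0, "wz": 0, "claw": 0.1}, {"tx": 0, "ty": 0, "tz": 0, "wx": 0, "wy": 0, "wz": 0, "claw": -1}, {"tx": 0, "ty": 0, "tz": 0, "wx": 0, "wy": 0, "wz": 0, "claw": -1}, {"tx": 0, "ty": 0, "tz": 0, "wx": 0, "wy": 0, "wz": 0, "claw": -1}])

```text
clock: 13.85
tool_pos: [0.6362, 0.1296, 0.1462]
eef_rot: [-0.291, 0.957, 0.0, -0.0]
contact_force: [-1.2, 0.9, -8.7]
opening: 0.442
finger_force: 50.0
```

```bash
python3 st.py
```

```text
t 13.85 pos [0.6362 0.1296 0.1462] yawY 2.1605 q7 1.435 M [ 0.33   0.103 -0.021] F [-1.2  0.9 -8.7] op 0.442 49.998049791902304 tau7 0.064
```

Call:
drive_tool(targets=[{"tx": 0, "ty": 0.03, "tz": 0, "wx": 0, "wy": 0, "wz": -0.1, "claw": -1}, {"tx": 0, "ty": 0, "tz": 0, "wx": 0, "wy": 0, "wz": -0.12, "claw": -1}, {"tx": 0, "ty": 0, "tz": 0, "wx": 0, "wy": 0, "wz": -0.1, "claw": -1}, {"tx": 0, "ty": 0, "tz": 0, "wx": 0, "wy": 0, "wz": -0.03, "claw": -1}, {"tx": 0, "ty": 0, "tz": 0, "wx": 0, "wy": 0, "wz": -0.03, "claw": -1}, {"tx": 0, "ty": 0, "tz": 0, "wx": 0, "wy": 0, "wz": -0.03, "claw": -1}, {"tx": 0, "ty": 0, "tz": 0, "wx": 0, "wy": 0, "wz": -0.03, "claw": -1}, {"tx": 0, "ty": 0, "tz": 0, "wx": 0, "wy": 0, "wz": -0.03, "claw": -1}])

```text
clock: 14.65
tool_pos: [0.6357, 0.1312, 0.1462]
eef_rot: [-0.048, 0.999, 0.0, -0.001]
contact_force: [-4.4, 2.2, -5.8]
opening: 0.441
finger_force: 50.0
```

```bash
python3 st.py
```

```text
t 14.65 pos [0.6357 0.1312 0.1462] yawY 1.6674 q7 1.043 M [0.624 0.961 0.259] F [-4.4  2.2 -5.8] op 0.441 49.99840870499611 tau7 0.018
```

Call:
drive_tool(targets=[{"tx": 0, "ty": 0, "tz": 0, "wx": 0, "wy": 0, "wz": -0.03, "claw": -1}, {"tx": 0, "ty": 0, "tz": 0, "wx": 0, "wy": 0, "wz": -0.03, "claw": -1}, {"tx": 0, "ty": 0, "tz": 0, "wx": 0, "wy": 0, "wz": -0.03, "claw": -1}, {"tx": 0, "ty": 0, "tz": 0, "wx": 0, "wy": 0, "wz": -0.03, "claw": -1}, {"tx": 0, "ty": 0, "tz": 0, "wx": 0, "wy": 0, "wz": -0.03, "claw": -1}, {"tx": 0, "ty": 0, "tz": 0, "wx": 0, "wy": 0, "wz": -0.03, "claw": -1}, {"tx": 0, "ty": 0, "tz": 0, "wx": 0, "wy": 0, "wz": -0.03, "claw": -1}, {"tx": 0, "ty": 0, "tz": 0, "wx": 0, "wy": 0, "wz": -0.03, "claw": -1}])

```text
clock: 15.45
tool_pos: [0.6357, 0.132, 0.1462]
eef_rot: [0.077, 0.997, 0.001, -0.001]
contact_force: [-4.2, 3.5, -7.8]
opening: 0.441
finger_force: 50.0
```

```bash
python3 st.py
```

```text
t 15.45 pos [0.6357 0.132  0.1462] yawY 1.4167 q7 0.849 M [0.769 0.841 0.259] F [-4.2  3.5 -7.8] op 0.441 49.99813210219145 tau7 0.011
```

Call:
drive_tool(targets=[{"tx": 0, "ty": 0, "tz": 0, "wx": 0, "wy": 0, "wz": -0.03, "claw": -1}, {"tx": 0, "ty": 0, "tz": 0, "wx": 0, "wy": 0, "wz": -0.03, "claw": -1}, {"tx": 0, "ty": 0, "tz": 0, "wx": 0, "wy": 0, "wz": -0.03, "claw": -1}, {"tx": 0, "ty": 0, "tz": 0, "wx": 0, "wy": 0, "wz": -0.03, "claw": -1}, {"tx": 0, "ty": 0, "tz": 0, "wx": 0, "wy": 0, "wz": -0.03, "claw": -1}, {"tx": 0, "ty": 0, "tz": 0, "wx": 0, "wy": 0, "wz": -0.03, "claw": -1}, {"tx": 0, "ty": 0, "tz": 0, "wx": 0, "wy": 0, "wz": -0.03, "claw": -1}, {"tx": 0, "ty": 0, "tz": 0, "wx": 0, "wy": 0, "wz": -0.03, "claw": -1}])

```text
clock: 16.25
tool_pos: [0.636, 0.1328, 0.1462]
eef_rot: [0.201, 0.98, 0.001, -0.001]
contact_force: [-2.9, 5.1, -7.5]
opening: 0.442
finger_force: 50.0
```

```bash
python3 st.py
```

```text
t 16.25 pos [0.636  0.1328 0.1462] yawY 1.1661 q7 0.658 M [0.949 0.738 0.303] F [-2.9  5.1 -7.5] op 0.442 49.997359570115805 tau7 -0.022
```

Call:
drive_tool(targets=[{"tx": 0, "ty": -0.03, "tz": 0.02, "wx": 0, "wy": 0, "wz": -0.015, "claw": -1}, {"tx": 0, "ty": 0, "tz": 0, "wx": 0, "wy": 0, "wz": -0.015, "claw": -1}, {"tx": 0, "ty": 0, "tz": 0, "wx": 0, "wy": 0, "wz": -0.015, "claw": -1}, {"tx": 0, "ty": 0, "tz": 0, "wx": 0, "wy": 0, "wz": -0.015, "claw": -1}, {"tx": 0, "ty": 0, "tz": 0, "wx": 0, "wy": 0, "wz": -0.015, "claw": -1}, {"tx": 0, "ty": 0, "tz": 0, "wx": 0, "wy": 0, "wz": -0.015, "claw": -1}, {"tx": 0, "ty": 0, "tz": 0, "wx": 0, "wy": 0, "wz": -0.015, "claw": -1}, {"tx": 0, "ty": 0, "tz": 0, "wx": 0, "wy": 0, "wz": -0.015, "claw": -1}])

```text
clock: 17.05
tool_pos: [0.6361, 0.1331, 0.1463]
eef_rot: [0.261, 0.965, 0.002, -0.001]
contact_force: [-1.8, 6.7, -12.1]
opening: 0.443
finger_force: 50.0
```

```bash
python3 st.py
```

```text
t 17.05 pos [0.6361 0.1331 0.1463] yawY 1.0421 q7 0.566 M [1.269 0.408 0.311] F [ -1.8   6.7 -12.1] op 0.443 49.99880991876125 tau7 -0.181
```

Call:
drive_tool(targets=[{"tx": 0, "ty": 0, "tz": -0.03, "wx": 0, "wy": 0, "wz": -0.015, "claw": -1}, {"tx": 0, "ty": 0, "tz": 0, "wx": 0, "wy": 0, "wz": -0.015, "claw": -1}, {"tx": 0, "ty": 0, "tz": 0, "wx": 0, "wy": 0, "wz": -0.015, "claw": -1}, {"tx": 0, "ty": 0, "tz": 0, "wx": 0, "wy": 0, "wz": -0.015, "claw": -1}, {"tx": 0, "ty": 0, "tz": 0, "wx": 0, "wy": 0, "wz": -0.015, "claw": -1}, {"tx": 0, "ty": 0, "tz": 0, "wx": 0, "wy": 0, "wz": -0.015, "claw": -1}, {"tx": 0, "ty": 0, "tz": 0, "wx": 0, "wy": 0, "wz": -0.015, "claw": -1}, {"tx": 0, "ty": 0, "tz": 0, "wx": 0, "wy": 0, "wz": -0.015, "claw": -1}])

```text
clock: 17.85
tool_pos: [0.6364, 0.1334, 0.1462]
eef_rot: [0.321, 0.947, 0.002, -0.001]
contact_force: [-1.6, 7.3, -7.8]
opening: 0.437
finger_force: 50.0
```

```bash
python3 st.py
```

```text
t 17.85 pos [0.6364 0.1334 0.1462] yawY 0.9166 q7 0.472 M [1.207 0.688 0.315] F [-1.6  7.3 -7.8] op 0.437 50.00025574117899 tau7 -0.206
```

Call:
drive_tool(targets=[{"tx": 0, "ty": 0, "tz": 0, "wx": 0, "wy": 0, "wz": 0, "claw": 0.4}, {"tx": 0, "ty": 0, "tz": 0, "wx": 0, "wy": 0, "wz": 0, "claw": 0.4}, {"tx": 0, "ty": 0, "tz": 0, "wx": 0, "wy": 0, "wz": 0, "claw": 0.4}, {"tx": 0, "ty": 0, "tz": 0.8, "wx": 0, "wy": 0, "wz": 0.14, "claw": 0.4}, {"tx": 0, "ty": 0, "tz": 0.8, "wx": 0, "wy": 0, "wz": 0.14, "claw": 0.4}, {"tx": 0.1, "ty": -0.9, "tz": 0, "wx": 0, "wy": 0, "wz": 0.14, "claw": 0.4}, {"tx": 0, "ty": -1, "tz": 0, "wx": 0, "wy": 0, "wz": 0.14, "claw": 0.4}, {"tx": 0, "ty": -1, "tz": 0, "wx": 0, "wy": 0, "wz": 0.14, "claw": 0.4}])

```text
clock: 18.65
tool_pos: [0.6408, 0.0405, 0.1951]
eef_rot: [-0.041, 0.999, -0.001, 0.001]
contact_force: [0.0, 0.3, 0.6]
opening: 0.699
finger_force: 0.0
```

```bash
python3 st.py
```

```text
t 18.65 pos [0.6408 0.0405 0.1951] yawY 1.6525 q7 1.184 M [ 0.027 -0.003 -0.001] F [0.  0.3 0.6] op 0.699 0.0 tau7 -1.658
```

Call:
drive_tool(targets=[{"tx": 0.03, "ty": -0.9, "tz": 0, "wx": 0, "wy": 0, "wz": 0.14, "claw": 0.4}, {"tx": 0, "ty": -0.9, "tz": 0, "wx": 0, "wy": 0, "wz": 0.14, "claw": 0.4}, {"tx": 0, "ty": -0.75, "tz": 0, "wx": 0, "wy": 0, "wz": 0.14, "claw": 0.4}, {"tx": 0, "ty": 0, "tz": -0.8, "wx": 0, "wy": 0, "wz": 0, "claw": 0.4}, {"tx": 0, "ty": 0, "tz": -0.8, "wx": 0, "wy": 0, "wz": 0, "claw": 0.1}, {"tx": 0, "ty": 0, "tz": 0, "wx": 0, "wy": 0, "wz": 0, "claw": -1}, {"tx": 0, "ty": 0, "tz": 0, "wx": 0, "wy": 0, "wz": 0, "claw": -1}, {"tx": 0, "ty": 0, "tz": 0, "wx": 0, "wy": 0, "wz": 0, "claw": -1}])

```text
clock: 19.45
tool_pos: [0.6414, -0.0397, 0.1456]
eef_rot: [-0.254, 0.967, -0.003, -0.0]
contact_force: [4.2, -7.5, -11.6]
opening: 0.441
finger_force: 50.0
```

```bash
python3 st.py; python3 - <<'E'
from plant import vision
import cv2,numpy as np
s=vision.snapshot("top"); t=vision.snapshot("side")
a=cv2.resize(s["image"][180:225,230:275],(380,380),interpolation=cv2.INTER_CUBIC)
b=cv2.resize(t["image"][175:300,330:410],None,fx=4.5,fy=4.5,interpolation=cv2.INTER_CUBIC)
c=np.zeros((563,380+b.shape[1],3),np.uint8); c[:380,:380]=a; c[:b.shape[0],380:]=b[:563]; cv2.imwrite("pics/k1.png",c)
E
```

```text
t 19.45 pos [ 0.6414 -0.0397  0.1456] yawY 2.0835 q7 1.608 M [-1.213 -0.751 -0.025] F [  4.2  -7.5 -11.6] op 0.441 50.00974886119366 tau7 -0.029
```

View pics/k1.png

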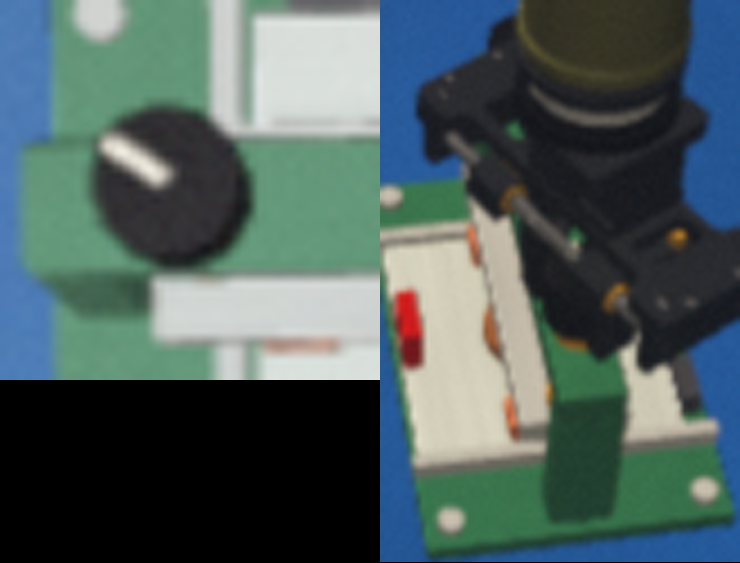

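Call:
drive_tool(targets=[{"tx": 0, "ty": 0.04, "tz": 0.03, "wx": 0, "wy": 0, "wz": -0.03, "claw": -1}, {"tx": 0, "ty": 0, "tz": 0, "wx": 0, "wy": 0, "wz": -0.03, "claw": -1}, {"tx": 0, "ty": 0, "tz": 0, "wx": 0, "wy": 0, "wz": -0.03, "claw": -1}, {"tx": 0, "ty": 0, "tz": 0, "wx": 0, "wy": 0, "wz": -0.03, "claw": -1}, {"tx": 0, "ty": 0, "tz": 0, "wx": 0, "wy": 0, "wz": -0.03, "claw": -1}, {"tx": 0, "ty": 0, "tz": 0, "wx": 0, "wy": 0, "wz": -0.03, "claw": -1}, {"tx": 0, "ty": 0, "tz": 0, "wx": 0, "wy": 0, "wz": -0.03, "claw": -1}, {"tx": 0, "ty": 0, "tz": 0, "wx": 0, "wy": 0, "wz": -0.03, "claw": -1}])

```text
clock: 20.35
tool_pos: [0.6411, -0.039, 0.1456]
eef_rot: [-0.13, 0.992, -0.004, -0.0]
contact_force: [6.2, -9.3, -17.0]
opening: 0.438
finger_force: 50.0
```

```bash
cat >> st.py <<'E'
c=np.array([.639,.1314] if s["tool_pos"][1]>.05 else [.644,-.0384]); d=s["tool_pos"][:2]-c; F=s["contact_force"]
print("Maxis",round(s["moment"][2]+d[0]*F[1]-d[1]*F[0],4))
E
python3 st.py
```

```text
t 20.35 pos [ 0.6411 -0.039   0.1456] yawY 1.8313 q7 1.407 M [-1.35  -0.996  0.232] F [  6.2  -9.3 -17. ] op 0.438 50.01100715249777 tau7 0.045
Maxis 0.2617
```

Call:
drive_tool(targets=[{"tx": 0, "ty": 0, "tz": 0, "wx": 0, "wy": 0, "wz": -0.02, "claw": -1}, {"tx": 0, "ty": 0, "tz": 0, "wx": 0, "wy": 0, "wz": -0.02, "claw": -1}, {"tx": 0, "ty": 0, "tz": 0, "wx": 0, "wy": 0, "wz": -0.02, "claw": -1}, {"tx": 0, "ty": 0, "tz": 0, "wx": 0, "wy": 0, "wz": -0.02, "claw": -1}, {"tx": 0, "ty": 0, "tz": 0, "wx": 0, "wy": 0, "wz": -0.02, "claw": -1}, {"tx": 0, "ty": 0, "tz": 0, "wx": 0, "wy": 0, "wz": -0.02, "claw": -1}, {"tx": 0, "ty": 0, "tz": 0, "wx": 0, "wy": 0, "wz": -0.02, "claw": -1}, {"tx": 0, "ty": 0, "tz": 0, "wx": 0, "wy": 0, "wz": -0.02, "claw": -1}])

```text
clock: 21.15
tool_pos: [0.6411, -0.0385, 0.1456]
eef_rot: [-0.047, 0.999, -0.003, -0.0]
contact_force: [4.6, -7.5, -16.9]
opening: 0.44
finger_force: 50.0
```

```bash
python3 st.py
```

```text
t 21.15 pos [ 0.6411 -0.0385  0.1456] yawY 1.6646 q7 1.277 M [-1.326 -1.036  0.233] F [  4.6  -7.5 -16.9] op 0.44 50.01150732859969 tau7 -0.047
Maxis 0.2559
```

Call:
drive_tool(targets=[{"tx": 0, "ty": 0, "tz": -0.05, "wx": 0, "wy": 0, "wz": -0.02, "claw": -1}, {"tx": 0, "ty": 0, "tz": 0, "wx": 0, "wy": 0, "wz": -0.02, "claw": -1}, {"tx": 0, "ty": 0, "tz": 0, "wx": 0, "wy": 0, "wz": -0.02, "claw": -1}, {"tx": 0, "ty": 0, "tz": 0, "wx": 0, "wy": 0, "wz": -0.02, "claw": -1}, {"tx": 0, "ty": 0, "tz": 0, "wx": 0, "wy": 0, "wz": -0.02, "claw": -1}, {"tx": 0, "ty": 0, "tz": 0, "wx": 0, "wy": 0, "wz": -0.02, "claw": -1}, {"tx": 0, "ty": 0, "tz": 0, "wx": 0, "wy": 0, "wz": -0.02, "claw": -1}, {"tx": 0, "ty": 0, "tz": 0, "wx": 0, "wy": 0, "wz": -0.02, "claw": -1}])

```text
clock: 21.95
tool_pos: [0.6411, -0.038, 0.1455]
eef_rot: [0.037, 0.999, -0.003, 0.0]
contact_force: [2.5, -7.0, -8.6]
opening: 0.441
finger_force: 50.0
```

```bash
python3 st.py
```

```text
t 21.95 pos [ 0.6411 -0.038   0.1455] yawY 1.4974 q7 1.147 M [-1.239 -0.484  0.275] F [ 2.5 -7.  -8.6] op 0.441 50.00906741246581 tau7 -0.086
Maxis 0.2943
```

Call:
drive_tool(targets=[{"tx": 0, "ty": 0, "tz": 0, "wx": 0, "wy": 0, "wz": -0.02, "claw": -1}, {"tx": 0, "ty": 0, "tz": 0, "wx": 0, "wy": 0, "wz": -0.02, "claw": -1}, {"tx": 0, "ty": 0, "tz": 0, "wx": 0, "wy": 0, "wz": -0.02, "claw": -1}, {"tx": 0, "ty": 0, "tz": 0, "wx": 0, "wy": 0, "wz": -0.02, "claw": -1}, {"tx": 0, "ty": 0, "tz": 0, "wx": 0, "wy": 0, "wz": -0.02, "claw": -1}, {"tx": 0, "ty": 0, "tz": 0, "wx": 0, "wy": 0, "wz": -0.02, "claw": -1}, {"tx": 0, "ty": 0, "tz": 0, "wx": 0, "wy": 0, "wz": -0.02, "claw": -1}, {"tx": 0, "ty": 0, "tz": 0, "wx": 0, "wy": 0, "wz": -0.02, "claw": -1}])

```text
clock: 22.75
tool_pos: [0.6412, -0.0376, 0.1455]
eef_rot: [0.12, 0.993, -0.003, 0.001]
contact_force: [1.7, -7.0, -9.7]
opening: 0.441
finger_force: 50.0
```

```bash
python3 st.py
```

```text
t 22.75 pos [ 0.6412 -0.0376  0.1455] yawY 1.3305 q7 1.02 M [-1.209 -0.546  0.33 ] F [ 1.7 -7.  -9.7] op 0.441 50.00690611079335 tau7 -0.134
Maxis 0.3478
```

Call:
drive_tool(targets=[{"tx": 0, "ty": 0, "tz": 0, "wx": 0, "wy": 0, "wz": -0.012, "claw": -1}, {"tx": 0, "ty": 0, "tz": 0, "wx": 0, "wy": 0, "wz": -0.012, "claw": -1}, {"tx": 0, "ty": 0, "tz": 0, "wx": 0, "wy": 0, "wz": -0.012, "claw": -1}, {"tx": 0, "ty": 0, "tz": 0, "wx": 0, "wy": 0, "wz": -0.012, "claw": -1}, {"tx": 0, "ty": 0, "tz": 0, "wx": 0, "wy": 0, "wz": -0.012, "claw": -1}, {"tx": 0, "ty": 0, "tz": 0, "wx": 0, "wy": 0, "wz": -0.012, "claw": -1}, {"tx": 0, "ty": 0, "tz": 0, "wx": 0, "wy": 0, "wz": -0.012, "claw": -1}, {"tx": 0, "ty": 0, "tz": 0, "wx": 0, "wy": 0, "wz": -0.012, "claw": -1}])

```text
clock: 23.55
tool_pos: [0.6413, -0.0373, 0.1455]
eef_rot: [0.169, 0.986, -0.003, 0.001]
contact_force: [3.1, -6.4, -9.4]
opening: 0.443
finger_force: 50.0
```

```bash
python3 st.py
```

```text
t 23.55 pos [ 0.6413 -0.0373  0.1455] yawY 1.2306 q7 0.944 M [-1.237 -0.563  0.306] F [ 3.1 -6.4 -9.4] op 0.443 50.00556321814656 tau7 -0.227
Maxis 0.3195
```

Call:
drive_tool(targets=[{"tx": 0, "ty": 0, "tz": 0, "wx": 0, "wy": 0, "wz": 0, "claw": 0.4}, {"tx": 0, "ty": 0, "tz": 0, "wx": 0, "wy": 0, "wz": 0, "claw": 0.4}, {"tx": 0, "ty": 0, "tz": 0, "wx": 0, "wy": 0, "wz": 0, "claw": 0.4}, {"tx": 0, "ty": 0, "tz": 0.8, "wx": 0, "wy": 0, "wz": 0.14, "claw": 0.4}, {"tx": 0, "ty": 0, "tz": 0.8, "wx": 0, "wy": 0, "wz": 0.14, "claw": 0.4}, {"tx": 0, "ty": 0.9, "tz": 0, "wx": 0, "wy": 0, "wz": 0.14, "claw": 0.4}, {"tx": 0, "ty": 1, "tz": 0, "wx": 0, "wy": 0, "wz": 0, "claw": 0.4}, {"tx": 0, "ty": 1, "tz": 0, "wx": 0, "wy": 0, "wz": 0, "claw": 0.4}])

```text
clock: 24.35
tool_pos: [0.6409, 0.0555, 0.1945]
eef_rot: [-0.051, 0.999, 0.001, 0.001]
contact_force: [0.6, 0.3, 0.3]
opening: 0.702
finger_force: 0.0
```

```bash
python3 st.py
```

```text
t 24.35 pos [0.6409 0.0555 0.1945] yawY 1.6724 q7 1.182 M [0.09  0.009 0.005] F [0.6 0.3 0.3] op 0.702 0.0 tau7 0.472
Maxis 0.0529
```

Call:
drive_tool(targets=[{"tx": -0.06, "ty": 0.9, "tz": 0, "wx": 0, "wy": 0, "wz": 0, "claw": 0.4}, {"tx": 0, "ty": 0.9, "tz": 0, "wx": 0, "wy": 0, "wz": 0, "claw": 0.4}, {"tx": 0, "ty": 0.68, "tz": 0, "wx": 0, "wy": 0, "wz": 0, "claw": 0.4}, {"tx": 0, "ty": 0, "tz": -0.8, "wx": 0, "wy": 0, "wz": 0, "claw": 0.4}, {"tx": 0, "ty": 0, "tz": -0.75, "wx": 0, "wy": 0, "wz": 0, "claw": 0.1}, {"tx": 0, "ty": 0, "tz": 0, "wx": 0, "wy": 0, "wz": 0, "claw": -1}, {"tx": 0, "ty": 0, "tz": 0, "wx": 0, "wy": 0, "wz": 0, "claw": -1}, {"tx": 0, "ty": 0, "tz": 0, "wx": 0, "wy": 0, "wz": 0, "claw": -1}])

```text
clock: 25.15
tool_pos: [0.6379, 0.1313, 0.1471]
eef_rot: [-0.052, 0.999, 0.002, -0.0]
contact_force: [0.1, 6.0, -9.1]
opening: 0.439
finger_force: 50.0
```

```bash
python3 st.py
```

```text
t 25.15 pos [0.6379 0.1313 0.1471] yawY 1.6745 q7 1.057 M [ 1.094  0.162 -0.   ] F [ 0.1  6.  -9.1] op 0.439 50.0037457421422 tau7 0.027
Maxis -0.0068
```

Call:
drive_tool(targets=[{"tx": 0, "ty": -0.06, "tz": 0, "wx": 0, "wy": 0, "wz": 0.09, "claw": -1}, {"tx": 0, "ty": 0, "tz": 0, "wx": 0, "wy": 0, "wz": 0.09, "claw": -1}, {"tx": 0, "ty": 0, "tz": 0, "wx": 0, "wy": 0, "wz": -0.03, "claw": -1}, {"tx": 0, "ty": 0, "tz": 0, "wx": 0, "wy": 0, "wz": -0.03, "claw": -1}, {"tx": 0, "ty": 0, "tz": 0, "wx": 0, "wy": 0, "wz": -0.03, "claw": -1}, {"tx": 0, "ty": 0, "tz": 0, "wx": 0, "wy": 0, "wz": -0.03, "claw": -1}, {"tx": 0, "ty": 0, "tz": 0, "wx": 0, "wy": 0, "wz": -0.03, "claw": -1}, {"tx": 0, "ty": 0, "tz": 0, "wx": 0, "wy": 0, "wz": -0.03, "claw": -1}])

```text
clock: 25.95
tool_pos: [0.6379, 0.1313, 0.1471]
eef_rot: [-0.052, 0.999, 0.003, -0.0]
contact_force: [-0.8, 8.6, -9.7]
opening: 0.442
finger_force: 50.0
```

```bash
python3 st.py
```

```text
t 25.95 pos [0.6379 0.1313 0.1471] yawY 1.6758 q7 1.059 M [1.448 0.102 0.368] F [-0.8  8.6 -9.7] op 0.442 50.00740393996239 tau7 -0.094
Maxis 0.3583
```

Call:
drive_tool(targets=[{"tx": 0, "ty": 0, "tz": 0, "wx": 0, "wy": 0, "wz": 0.09, "claw": -1}, {"tx": 0, "ty": 0, "tz": 0, "wx": 0, "wy": 0, "wz": 0.09, "claw": -1}, {"tx": 0, "ty": 0, "tz": 0, "wx": 0, "wy": 0, "wz": -0.03, "claw": -1}, {"tx": 0, "ty": 0, "tz": 0, "wx": 0, "wy": 0, "wz": -0.03, "claw": -1}, {"tx": 0, "ty": 0, "tz": 0, "wx": 0, "wy": 0, "wz": -0.03, "claw": -1}, {"tx": 0, "ty": 0, "tz": 0, "wx": 0, "wy": 0, "wz": -0.03, "claw": -1}, {"tx": 0, "ty": 0, "tz": 0, "wx": 0, "wy": 0, "wz": -0.03, "claw": -1}, {"tx": 0, "ty": 0, "tz": 0, "wx": 0, "wy": 0, "wz": -0.03, "claw": -1}])

```text
clock: 26.75
tool_pos: [0.6379, 0.1313, 0.1471]
eef_rot: [-0.052, 0.999, 0.003, -0.0]
contact_force: [-0.4, 7.8, -10.6]
opening: 0.445
finger_force: 50.0
```

```bash
python3 st.py
```

```text
t 26.75 pos [0.6379 0.1313 0.1471] yawY 1.6758 q7 1.058 M [1.41  0.066 0.345] F [ -0.4   7.8 -10.6] op 0.445 50.00732721760869 tau7 -0.094
Maxis 0.336
```

Call:
drive_tool(targets=[{"tx": 0, "ty": 0, "tz": 0, "wx": 0, "wy": 0, "wz": 0, "claw": 0.4}, {"tx": 0, "ty": 0, "tz": 0, "wx": 0, "wy": 0, "wz": 0, "claw": 0.4}, {"tx": 0, "ty": 0, "tz": 0, "wx": 0, "wy": 0, "wz": 0, "claw": 0.4}, {"tx": 0, "ty": 0, "tz": 0.8, "wx": 0, "wy": 0, "wz": 0, "claw": 0.4}, {"tx": 0, "ty": 0, "tz": 0.8, "wx": 0, "wy": 0, "wz": 0, "claw": 0.4}, {"tx": 0.1, "ty": -0.9, "tz": 0, "wx": 0, "wy": 0, "wz": 0, "claw": 0.4}, {"tx": 0.1, "ty": -1, "tz": 0, "wx": 0, "wy": 0, "wz": 0, "claw": 0.4}, {"tx": 0, "ty": -1, "tz": 0, "wx": 0, "wy": 0, "wz": 0, "claw": 0.4}])

```text
clock: 27.55
tool_pos: [0.6457, 0.0379, 0.196]
eef_rot: [-0.051, 0.999, -0.0, 0.001]
contact_force: [0.4, -0.5, 0.0]
opening: 0.7
finger_force: 0.0
```

```bash
python3 st.py
```

```text
t 27.55 pos [0.6457 0.0379 0.196 ] yawY 1.6721 q7 1.209 M [-0.008 -0.056 -0.051] F [ 0.4 -0.5  0. ] op 0.7 0.0 tau7 -0.426
Maxis -0.0821
```

Target (0.644, −0.0384): about −0.075 in y, −0.002 in x.

Call:
drive_tool(targets=[{"tx": -0.06, "ty": -0.9, "tz": 0, "wx": 0, "wy": 0, "wz": 0, "claw": 0.4}, {"tx": 0, "ty": -0.9, "tz": 0, "wx": 0, "wy": 0, "wz": 0, "claw": 0.4}, {"tx": 0, "ty": -0.7, "tz": 0, "wx": 0, "wy": 0, "wz": 0, "claw": 0.4}, {"tx": 0, "ty": 0, "tz": -0.8, "wx": 0, "wy": 0, "wz": 0, "claw": 0.4}, {"tx": 0, "ty": 0, "tz": -0.8, "wx": 0, "wy": 0, "wz": 0, "claw": 0.1}, {"tx": 0, "ty": 0, "tz": 0, "wx": 0, "wy": 0, "wz": 0, "claw": -1}, {"tx": 0, "ty": 0, "tz": 0, "wx": 0, "wy": 0, "wz": 0, "claw": -1}, {"tx": 0, "ty": 0, "tz": 0, "wx": 0, "wy": 0, "wz": 0, "claw": -1}])

```text
clock: 28.35
tool_pos: [0.6424, -0.0384, 0.1468]
eef_rot: [-0.05, 0.999, -0.002, -0.001]
contact_force: [1.2, -5.2, -8.4]
opening: 0.44
finger_force: 50.0
```

```bash
python3 st.py
```

```text
t 28.35 pos [ 0.6424 -0.0384  0.1468] yawY 1.6708 q7 1.286 M [-0.994 -0.012  0.026] F [ 1.2 -5.2 -8.4] op 0.44 50.00368796288967 tau7 -0.023
Maxis 0.0345
```

Call:
drive_tool(targets=[{"tx": 0, "ty": 0, "tz": 0, "wx": 0, "wy": 0, "wz": 0.09, "claw": -1}, {"tx": 0, "ty": 0, "tz": 0, "wx": 0, "wy": 0, "wz": 0.09, "claw": -1}, {"tx": 0, "ty": 0, "tz": 0, "wx": 0, "wy": 0, "wz": -0.03, "claw": -1}, {"tx": 0, "ty": 0, "tz": 0, "wx": 0, "wy": 0, "wz": -0.03, "claw": -1}, {"tx": 0, "ty": 0, "tz": 0, "wx": 0, "wy": 0, "wz": -0.03, "claw": -1}, {"tx": 0, "ty": 0, "tz": 0, "wx": 0, "wy": 0, "wz": -0.03, "claw": -1}, {"tx": 0, "ty": 0, "tz": 0, "wx": 0, "wy": 0, "wz": -0.03, "claw": -1}, {"tx": 0, "ty": 0, "tz": 0, "wx": 0, "wy": 0, "wz": -0.03, "claw": -1}])

```text
clock: 29.15
tool_pos: [0.6424, -0.0384, 0.1468]
eef_rot: [-0.049, 0.999, -0.002, -0.001]
contact_force: [-0.3, -6.3, -8.0]
opening: 0.446
finger_force: 50.0
```

```bash
python3 st.py
```

```text
t 29.15 pos [ 0.6424 -0.0384  0.1468] yawY 1.6696 q7 1.284 M [-1.061 -0.007  0.32 ] F [-0.3 -6.3 -8. ] op 0.446 50.00235199928284 tau7 -0.076
Maxis 0.3299
```

Call:
drive_tool(targets=[{"tx": 0, "ty": 0, "tz": 0, "wx": 0, "wy": 0, "wz": 0.09, "claw": -1}, {"tx": 0, "ty": 0, "tz": 0, "wx": 0, "wy": 0, "wz": 0.09, "claw": -1}, {"tx": 0, "ty": 0, "tz": 0, "wx": 0, "wy": 0, "wz": -0.03, "claw": -1}, {"tx": 0, "ty": 0, "tz": 0, "wx": 0, "wy": 0, "wz": -0.03, "claw": -1}, {"tx": 0, "ty": 0, "tz": 0, "wx": 0, "wy": 0, "wz": -0.03, "claw": -1}, {"tx": 0, "ty": 0, "tz": 0, "wx": 0, "wy": 0, "wz": -0.03, "claw": -1}, {"tx": 0, "ty": 0, "tz": 0, "wx": 0, "wy": 0, "wz": -0.03, "claw": -1}, {"tx": 0, "ty": 0, "tz": 0, "wx": 0, "wy": 0, "wz": -0.03, "claw": -1}])

```text
clock: 29.95
tool_pos: [0.6424, -0.0384, 0.1468]
eef_rot: [-0.049, 0.999, -0.002, -0.001]
contact_force: [0.4, -6.6, -9.1]
opening: 0.439
finger_force: 50.0
```

```bash
python3 st.py
```

```text
t 29.95 pos [ 0.6424 -0.0384  0.1468] yawY 1.6687 q7 1.283 M [-1.166 -0.005  0.343] F [ 0.4 -6.6 -9.1] op 0.439 50.00229265540838 tau7 -0.076
Maxis 0.3538
```

Call:
drive_tool(targets=[{"tx": 0, "ty": 0, "tz": 0, "wx": 0, "wy": 0, "wz": -0.03, "claw": -1}, {"tx": 0, "ty": 0, "tz": 0, "wx": 0, "wy": 0, "wz": -0.03, "claw": -1}, {"tx": 0, "ty": 0, "tz": 0, "wx": 0, "wy": 0, "wz": 0, "claw": -1}, {"tx": 0, "ty": 0, "tz": 0, "wx": 0, "wy": 0, "wz": 0, "claw": 0.5}, {"tx": 0, "ty": 0, "tz": 0, "wx": 0, "wy": 0, "wz": 0, "claw": 0.5}, {"tx": 0, "ty": 0, "tz": 0, "wx": 0, "wy": 0, "wz": 0, "claw": 0.5}, {"tx": 0, "ty": 0, "tz": 0.7, "wx": 0, "wy": 0, "wz": 0, "claw": 0.5}, {"tx": 0, "ty": 0, "tz": 0.9, "wx": 0, "wy": 0, "wz": 0, "claw": 0.5}])

```text
clock: 30.75
tool_pos: [0.6424, -0.0342, 0.195]
eef_rot: [-0.02, 1.0, 0.001, -0.001]
contact_force: [-0.0, -0.1, 0.1]
opening: 0.746
finger_force: 0.0
```

Call:
drive_tool(targets=[{"tx": 0, "ty": 0, "tz": 0.8, "wx": 0, "wy": 0, "wz": 0, "claw": 0.5}, {"tx": -1, "ty": 0, "tz": 0.5, "wx": 0, "wy": 0, "wz": 0, "claw": 0.5}, {"tx": -1, "ty": 0, "tz": 0, "wx": 0, "wy": 0, "wz": 0, "claw": 0.5}, {"tx": -1, "ty": 0, "tz": 0, "wx": 0, "wy": 0, "wz": 0, "claw": 0.5}, {"tx": -1, "ty": 0, "tz": 0, "wx": 0, "wy": 0, "wz": 0, "claw": 0.5}, {"tx": -0.5, "ty": 0, "tz": 0, "wx": 0, "wy": 0, "wz": 0, "claw": 0.5}, {"tx": 0, "ty": 0, "tz": 0, "wx": 0, "wy": 0, "wz": 0, "claw": 0.5}, {"tx": 0, "ty": 0, "tz": 0, "wx": 0, "wy": 0, "wz": 0, "claw": 0.5}])

```text
clock: 31.55
tool_pos: [0.5093, -0.0346, 0.2346]
eef_rot: [-0.02, 1.0, 0.0, 0.001]
contact_force: [-0.4, -0.6, -0.1]
opening: 0.747
finger_force: 0.0
```

```bash
python3 st.py; python3 - <<'E'
from plant import vision
import cv2
s=vision.snapshot("top"); cv2.imwrite("pics/top2.png",cv2.resize(s["image"][160:270,220:360],None,fx=5,fy=5,interpolation=cv2.INTER_CUBIC))
E
```

```text
t 31.55 pos [ 0.5093 -0.0346  0.2346] yawY 1.6102 q7 1.212 M [ 0.008 -0.07  -0.019] F [-0.4 -0.6 -0.1] op 0.747 0.0 tau7 -0.007
Maxis 0.057
```

View pics/top2.png

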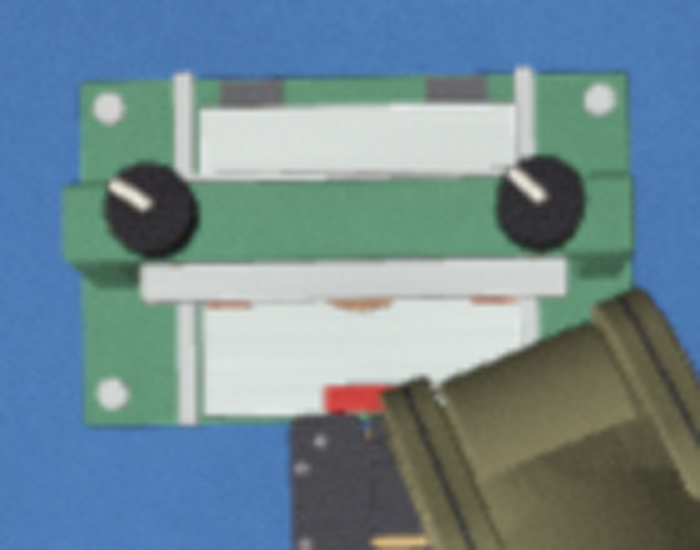

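The view shows the carrier's back edge at the dark stops (y≈103). Both index lines are turned about 125–130°, and the gripper is clear of everything. Handing in.

```bash
python3 -c "
from plant import workorder
print(workorder.finish_job())"
```

```text
the job is handed in; nothing more can be done
None
```

The job is handed in at 31.6 s, though no verdict came back: the carrier is home, both knobs are at about 2.2–2.3 rad with the plate level within 1 mm, each foot bears roughly 25–30 N by knob torque, and the gripper is clear.

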